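Put the tool case back in the packed rack and shut the keeper

TASK

Put the orange tool case back in the rack: slide it, rounded nose first, into the narrow gap between the two middle blue cases, easing them apart without toppling any of them or taking any out, and push it fully home so that all five stand upright, square and flush. Then swing the keeper bar fully shut across the front of the row. Leave the other things on the table where they are.

Things in the scene. Friction and masses are not known exactly. Their poses are not given: they have to be found in the camera images.
- orange_mid (a point): Centre of the loose orange flat tool case: a plastic slab 120 mm long (x), 20 mm thick (y), 60 mm high (z), 0.09 to 0.18 kg, standing on its long narrow edge on the table. The nose (+x end, roughly facing away from the robot) is fully rounded, radius 10 mm; the other end (-x, the spine) is flat with 5 mm rounded corners. Grip it across the 20 mm.
- rack: Plywood rack fixed to the table, open in front and above, holding four blue cases side by side. Origin on the table under the middle of the row; x points from the open front to the back fence, y left, z up. Floor 10 mm thick, from x = -60 mm, a ramp in front of it down to x = -78; fence face at x = +60 mm, 56 mm high; cheeks' inner faces at y = +-58 mm, 50 mm high. Five cases fill 100 of these 116 mm.
- rack_home (a point): Fixed point in the rack where the centre of a case in mid-row is when fully home: rack x = 0, y = 0, z = 40 mm. A case fully home has its nose on the fence and its spine at rack x = -60 mm, its top 70 mm above the table.
- keeper (a joint): Aluminium keeper bar, level, 140 mm long, 10 mm thick, 29 to 45 mm above the table, pivoted at the rack's front right corner. 0 = shut (straight across the front along rack +y, its inner face 7 mm off the spines; hard stop); grows in rad as it opens towards the robot: at 1.57 it points along rack -x, beyond that farther right. About 0.1 N m of friction holds it; push its outer face or knob.
- keeper_pivot (a point): The keeper's pivot axis, at mid height of the bar (37 mm above the table); in the rack's frame at x = -72, y = -74 mm.
- keeper_knob (a point): Middle of the red upright knob (14 mm across, rising from the bar to 73 mm above the table) at the free end of the keeper, 134 mm from the pivot; this point is 59 mm above the table.
- blue1_mid (a point): The leftmost of the four loose blue cases in the rack, of the same size and shape as the orange one; this point is its centre. It can slide sideways on the rack's floor.
- blue2_mid (a point): The second from the left of the four loose blue cases in the rack, of the same size and shape as the orange one; this point is its centre. The gap between the two middle blue cases, 6 to 12 mm, is narrower than the 20 mm orange case; they slide sideways on the rack's floor when pushed.
- blue3_mid (a point): The second from the right of the four loose blue cases in the rack, of the same size and shape as the orange one; this point is its centre. It can slide sideways on the rack's floor.
- blue4_mid (a point): The rightmost of the four loose blue cases in the rack, of the same size and shape as the orange one; this point is its centre. It can slide sideways on the rack's floor.
- tape_roll: Bystander: roll of masking tape, 96 mm across and 24 mm high, lying flat; origin at the centre of its underside.
- cork_block: Bystander: cork sanding block, 63 x 113 x 34 mm; origin at the centre of its underside.
Things that resemble listed ones, but are neither listed nor needed, are in the scene too. There is more than one size of the part that bears orange_mid; the job needs the larger.

How it is judged (in metres and radians):
On the way, in this order (a step that is already met when the one before it is completed fails the run):
1. the orange case is home in the middle of the row, nose first (x of orange_mid in the frame of rack between -0.005 and 0.005 m and y of orange_mid in the frame of rack between -0.012 and 0.012 m and z of orange_mid in the frame of rack between 0.034 and 0.046 m and angle between orange_mid's own z axis and vertical below 0.12 rad and angle between the x axis of orange_mid and the x axis of rack, either way round below 0.1 rad and x of keeper_pivot in the frame of orange_mid below 0 m and y of blue2_mid in the frame of orange_mid above 0.015 m and y of blue3_mid in the frame of orange_mid below -0.015 m), for 0.2 s.
2. the keeper is shut (value of joint keeper below 0.1 rad), for 0.2 s.
At the end, for the whole second after the job is handed in: Orange case nose first on the rack floor in mid-row (12 mm of the midline, between the middle blues), within 5 mm of home, 0.1 rad of square, 0.12 rad of upright; blue cases in the rack, within 0.12 rad of upright and 6 mm of home; keeper within 0.1 rad of shut (all of step 1 and x of blue1_mid in the frame of rack between -0.006 and 0.005 m and y of blue1_mid in the frame of rack between -0.052 and 0.052 m and z of blue1_mid in the frame of rack between 0.034 and 0.046 m and angle between each of blue1_mid, blue2_mid, blue3_mid, blue4_mid's own z axis and vertical below 0.12 rad and x of blue2_mid in the frame of rack between -0.006 and 0.005 m and y of blue2_mid in the frame of rack between -0.052 and 0.052 m and z of blue2_mid in the frame of rack between 0.034 and 0.046 m and x of blue3_mid in the frame of rack between -0.006 and 0.005 m and y of blue3_mid in the frame of rack between -0.052 and 0.052 m and z of blue3_mid in the frame of rack between 0.034 and 0.046 m and x of blue4_mid in the frame of rack between -0.006 and 0.005 m and y of blue4_mid in the frame of rack between -0.052 and 0.052 m and z of blue4_mid in the frame of rack between 0.034 and 0.046 m and value of joint keeper below 0.1 rad); the robot touches nothing.
It fails at once if a blue case is toppled, or taken out of the row (angle between any of blue1_mid, blue2_mid, blue3_mid, blue4_mid's own z axis and vertical above 0.5 rad or z of any of blue1_mid, blue2_mid, blue3_mid, blue4_mid in the frame of rack above 0.065 m or x of any of blue1_mid, blue2_mid, blue3_mid, blue4_mid in the frame of rack below -0.04 m).
It fails at once if the tape roll or sanding block is moved by more than 30 mm (distance of any of tape_roll, cork_block from where it was at the start of the episode above 0.03 m).
It also fails if it takes over 70 s, if anything falls off the work surface, if the arm or the gripper's body presses on something with over 40 N, if the wrist force passes 120 N, or if a joint passes its speed limit or range.

ROBOT

A 6-joint arm with a two-finger parallel gripper is mounted at the origin on a cart in front of the work surface, level with it; the furniture and walls round the work are solid. World frame = base frame: x ahead of the robot, y to its left, z up, the work surface at z = 0. Lengths are in mm, angles in rad, forces in N, time in s.
With the tool pointing down it reaches from about 275 to 750 mm from the base axis. Payload 10.2 kg.
Tool frame: the origin (TCP) lies at the very end of the fingers, on their centre line; the grasp point (between the pads) lies 19 mm behind it; z points along the fingers, y is the line along which they close (so a half turn about z gives the same grasp; the last joint's range is limited). The gripper opens to 85 mm and grips with 20 to 120 N. Pads are 22 mm wide; open, the fingers measure 114 mm over their backs; the gripper's body (76 mm by 85 mm) begins 54 mm behind the grasp point. The pads swing forward as they close: fully open they stand 13 mm farther back than shut.
Start: joints at [-1.457, 0.313, 1.498, -0, 1.331, -0.223], TCP at [173.483, -495.514, 210.294] pointing down, gripper open.
Joint ranges: [-2.94, 2.94], [-0.97, 2.17], [0.19, 2.56], [-1.23, 4.37], [0.02, 3.11], [-2.88, 2.88]. Speed limits (rad/s): [2.39, 2.39, 3.01, 3.14, 3.14, 3.14].

INTERFACE

Orientations are given as a unit quaternion [w, x, y, z].
In Python, from rig import telemetry, optics, ctrl gives the robot as it stands.
- The arm moves only by the tool servo_tool, never from a script. Its argument "deltas" is a list of rows, each a list of 3 entries, a list of its own where there are three numbers: the shift along the tool's x, y, z in units of 20 cm (1.0 is 20 cm), then the turn, a rotation vector about the tool's x, y, z in units of 90 degrees (1.0 is 90 degrees), then the opening, from 0 (shut) to 1 (fully open). A call has 1 to 8 rows; each row shifts and turns the commanded pose from where the row before left it, along the tool's axes as they then stand; what a row does not reach is not made up. A row lasts 1/10 s, in which the tool goes at most 50 mm and 8.59 degrees, less where a joint would pass 70% of its speed; a pose out of reach is approached as far as the arm can. A call with a number of a shift or a turn outside -1 to 1 is refused whole. A call with a gripper value outside its range is refused whole. The fingers move at their own pace and stop on an object; "squeeze" is the grip in N (left out, the last holds). Time passes only in rows, so rows that do not move let the fingers close. It gives the time, the measured TCP pose, the force, the opening and the grip force at its end, in the units of the state.
- telemetry.sense(): the state, without advancing time (a new reading comes with each control period).
- optics.capture(name): name is "scene" or "top" or "wrist"; returns the picture (480x640x3 uint8, blue, green, red); there is no depth.
- optics.camera_model(name): a dict with "vfov" (degrees; the focal length in pixels is half the picture's height over the tangent of half this angle, whatever the lens; pixels are square), "cx", "cy" (the principal point, pixels), "R" (3x3) and "t" (3): a world point X has camera coordinates R X + t; the wrist camera has in their place "mount" (4x4, takes a point from camera to tool coordinates, whose origin is the TCP and whose axes are the flange's). Camera axes: x right, y down, z forward; pixel columns grow to the right and rows downward; lengths in mm; the calibration is good to about 2 mm. A picture is of the moment at which its call begins: read the wrist's pose just before it. camera_model takes no time and is no camera call.
- ctrl.finish_job(): hands the job in; it is judged then, once.
The state is a dict: "time_s": time; "joints": joint angles; "dq": joint speeds; "tau": joint torques, N m; "eef_pos": TCP position; "ee_rot": TCP orientation; "force": force on the tool from outside, world axes, zero at the start; "wrist_torque": the same for the moment, N m; "grip_width": opening from 0.0 (shut) to 1.0 (fully open); "grip_force": force on a finger pad.
Only numpy, scipy, OpenCV 4.12 (cv2) and the standard library are available. Lean on these libraries where they do the work, as an engineer would, in place of code of your own. Each camera call takes 0.05 s, during which the arm holds its last target. There are 200 camera calls.

## Working session

There is one attempt and no reset: what is moved stays moved. The work goes in short steps, Python scripts to look and compute and a tool call to move; the robot and the scene stay as the last step left them, time stands still between calls to the robot, and variables do not carry over. Pictures are saved under pics/ and viewed, at most 10 in all, crops included, and the job is handed in when it is done.

Besides the shell and the picture viewer there is one more tool, called after ">>>" as name(argument=value, ...) on one line, values as JSON. servo_tool: Moves the arm, as the interface text tells. Its arguments: {"type":"object","properties":{"deltas":{"type":"array"},"squeeze":{"type":"number"}},"required":["deltas"]}

```bash
ls; mkdir -p pics; python3 - <<'E'
from rig import telemetry, optics, ctrl
import cv2
for n in ["scene","top"]:
    cv2.imwrite(f"pics/{n}0.png",optics.capture(n)); print(n,optics.camera_model(n))
print(optics.camera_model("wrist")); print(telemetry.sense())
E
```

```text
pics
scene {'vfov': 46.02486432040078, 'cx': 325.65115540909846, 'cy': 238.13058380509716, 'R': array([[ 0.71288978, -0.70122189,  0.00871908],
       [-0.43403314, -0.45095265, -0.77990829],
       [ 0.55082066,  0.55220428, -0.62583308]]), 't': array([-376.07384232,  241.51552618, 1249.50356353])}
top {'vfov': 54.10586650971463, 'cx': 320.49402964837844, 'cy': 244.2630196673269, 'R': array([[ 0.02923684, -0.99928898, -0.02380634],
       [-0.99847955, -0.02808314, -0.04743333],
       [ 0.04673105,  0.02515694, -0.99859068]]), 't': array([-44.41769857, 467.02699709, 967.10924855])}
{'vfov': 59.03860286736964, 'cx': 321.8161949291685, 'cy': 237.43058519163026, 'mount': array([[-1.07164481e-04, -9.63554621e-01, -2.67511648e-01,
         6.84723821e+01],
       [ 9.99999941e-01, -1.90660194e-04,  2.86144685e-04,
         4.84231322e-01],
       [-3.26719856e-04, -2.67511601e-01,  9.63554584e-01,
        -1.63015890e+02],
       [ 0.00000000e+00,  0.00000000e+00,  0.00000000e+00,
         1.00000000e+00]])}
{'time_s': 0.1, 'joints': array([-1.45739931e+00,  3.13371209e-01,  1.49836582e+00,  1.09686492e-05,
        1.33099907e+00, -2.23394417e-01]), 'dq': array([-1.38559502e-03, -2.00902708e-03, -2.87487207e-03, -9.80748516e-04,
        6.73752815e-04,  2.57171907e-05]), 'tau': array([ 3.20016436e-03, -4.12895143e+01, -2.60142606e+01, -1.15797206e-04,
        2.96381324e-03, -2.93082064e-05]), 'eef_pos': array([ 173.45632202, -495.24784395,  209.80223157]), 'ee_rot': array([-5.70566243e-04,  9.85854973e-01,  1.67599659e-01,  3.67467993e-05]), 'force': array([ 0.09357476,  0.02089238, -0.88068986]), 'wrist_torque': array([ 0.01102577, -0.01204537, -0.0208924 ]), 'grip_force': 0.0, 'grip_width': 0.9974787036536097}
```

View pics/top0.png

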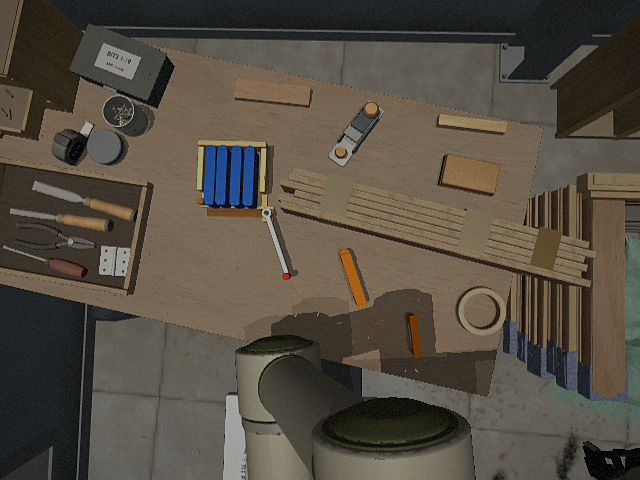

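View pics/scene0.png

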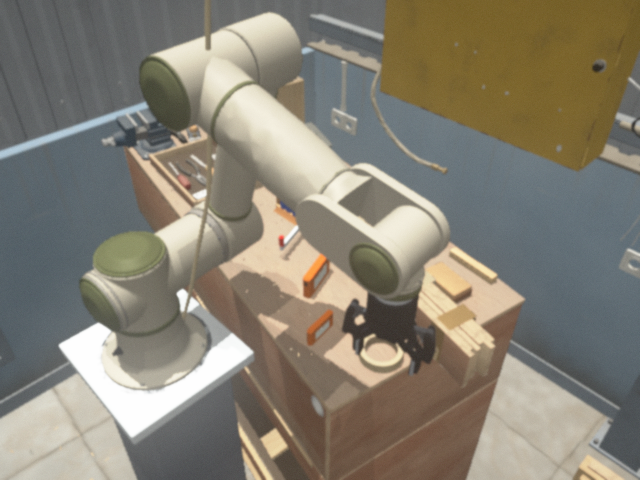

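The top view shows the larger orange case from (345,250) to (361,305), the smaller decoy near (415,335), the rack around (231,176), and the keeper from pivot (267,213) to knob (286,276). I'll enlarge the rack area to measure it.

```bash
cat > h.py <<'E'
import numpy as np, cv2
from rig import telemetry, optics, ctrl
from scipy.spatial.transform import Rotation as Ro
def cam(n,s=None):
    m=optics.camera_model(n); f=240/np.tan(np.radians(m['vfov']/2))
    if n=='wrist':
        s=s or telemetry.sense(); q=s['ee_rot']; T=np.eye(4); T[:3,:3]=Ro.from_quat([q[1],q[2],q[3],q[0]]).as_matrix(); T[:3,3]=s['eef_pos']
        C=T@m['mount']; R=C[:3,:3].T; t=-R@C[:3,3]
    else: R,t=m['R'],m['t']
    return f,m['cx'],m['cy'],np.array(R),np.array(t)
def unproj(c,u,v,z):
    f,cx,cy,R,t=c; d=R.T@np.array([(u-cx)/f,(v-cy)/f,1]); o=-R.T@t
    return o+d*(z-o[2])/d[2]
def proj(c,X):
    f,cx,cy,R,t=c; p=R@np.asarray(X,float)+t; return np.array([cx+f*p[0]/p[2],cy+f*p[1]/p[2]])
E
python3 - <<'E'
from h import *
im=cv2.imread('pics/top0.png')
cv2.imwrite('pics/crop1.png',cv2.resize(im[130:320,190:390],None,fx=3,fy=3,interpolation=cv2.INTER_CUBIC)[:570])
c=cam('top')
for n,u,v,z in [('or far',345,250,60),('or near',361,305,60),('rack mid',231,176,70),('piv',267,213,45),('knob',286,276,73)]: print(n,unproj(c,u,v,z).round(0))
E
```

```text
or far [456. -81.  60.]
or near [ 349. -115.   60.]
rack mid [595. 148.  70.]
piv [527.  78.  45.]
knob [402.  33.  73.]
```

View pics/crop1.png

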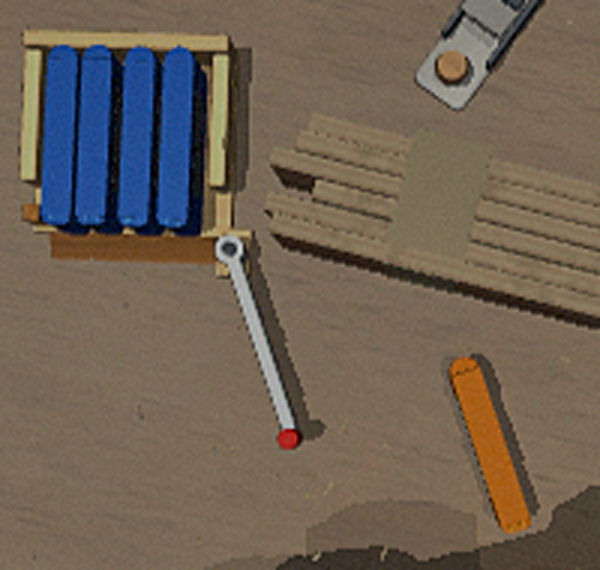

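The crop shows four blue cases (gap between 2 and 3 at crop x≈117), orange nose at (463,360), spine at (516,530), pivot (229,249) and knob (289,439).

```bash
python3 - <<'E'
from h import *
c=cam('top')
def P(u,v,z): return unproj(c,190+u/3,130+v/3,z)[:2]
pts=dict(b1n=(62,46,70),b1s=(57,225,70),b2n=(97,47,70),b2s=(92,225,70),b3n=(140,48,70),b3s=(136,226,70),b4n=(179,47,70),b4s=(174,229,70),on=(463,357,60),os=(516,530,60),fl=(25,47,56),fr=(230,50,56),ckl=(41,180,50),ckr=(212,184,50),piv=(229,249,45),knob=(289,439,73))
d={k:P(*v) for k,v in pts.items()}
for k,v in d.items(): print(k,v.round(1))
def ang(a,b): w=d[b]-d[a]; return np.hypot(*w).round(1),np.arctan2(w[1],w[0]).round(3)
for a,b in [('b1s','b1n'),('b2s','b2n'),('b3s','b3n'),('b4s','b4n'),('os','on'),('fr','fl'),('knob','piv')]: print(a,b,ang(a,b))
E
```

```text
b1n [655.7 191.2]
b1s [536.6 189.7]
b2n [655.5 167.9]
b2s [537.3 166.5]
b3n [655.5 139.3]
b3s [537.4 137.5]
b4n [656.8 113.5]
b4s [536.  112.4]
on [457.8 -79.5]
os [ 345.8 -117.1]
fl [658.  219.9]
fr [659.1  81.7]
ckl [569.3 207.1]
ckr [569.5  91.6]
piv [526.6  79.3]
knob [400.9  32. ]
b1s b1n (np.float64(119.0), np.float64(0.013))
b2s b2n (np.float64(118.3), np.float64(0.011))
b3s b3n (np.float64(118.2), np.float64(0.015))
b4s b4n (np.float64(120.8), np.float64(0.009))
os on (np.float64(118.1), np.float64(0.324))
fr fl (np.float64(138.2), np.float64(1.579))
knob piv (np.float64(134.3), np.float64(0.36))
```

>>> servo_tool(deltas=[[[0.15,-0.15,0],[0,0,0],1],[[0.15,-0.15,0],[0,0,0],1],[[0.15,-0.15,0],[0,0,0],1],[[0.15,-0.15,0],[0,0,0],1],[[0.15,-0.15,0],[0,0,0],1],[[0.15,-0.15,0],[0,0,0],1],[[0.15,-0.15,0],[0,0,0],1],[[0.15,-0.15,0],[0,0,0],1]])

```text
time_s: 0.9
eef_pos: [321.0, -188.0, 210.2]
ee_rot: [-0.0, 0.986, 0.167, 0.0]
force: [-0.1, -0.6, 0.2]
grip_width: 1.001
grip_force: 0.0
```

>>> servo_tool(deltas=[[[0.154,-0.15,0],[0,0,0],1],[[0.154,-0.15,0],[0,0,0],1],[[0,0,0.2],[0,0,0],1],[[0,0,0],[0,0,0],1],[[0,0,0],[0,0,0],1]])

```text
time_s: 1.4
eef_pos: [358.8, -112.9, 170.7]
ee_rot: [-0.0, 0.986, 0.167, -0.0]
force: [0.7, -0.2, 0.4]
grip_width: 1.0
grip_force: 0.0
```

```bash
python3 - <<'E'
from h import *
s=telemetry.sense(); print(s['eef_pos'],s['ee_rot'])
cv2.imwrite('pics/w1.png',optics.capture('wrist'))
c=cam('wrist',s)
for X in [(457.8,-79.5,60),(345.8,-117.1,60)]: print(proj(c,X))
E
```

```text
[ 358.76780997 -112.94864138  170.74531701] [-4.01780765e-04  9.85892862e-01  1.67376435e-01 -4.82712159e-04]
[322.88264639  57.17042396]
[320.60239062 245.9879336 ]
```

View pics/w1.png

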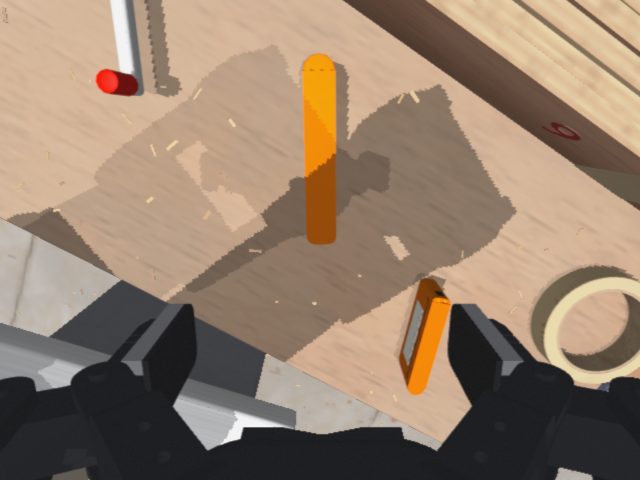

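The wrist view confirms the estimate: nose (319,54) and spine (320,244), both within 4 px of prediction and aligned with the tool. Next: descend and grip.

>>> servo_tool(deltas=[[[0,0,0.2],[0,0,0],1],[[0,0,0.2],[0,0,0],1],[[0,0,0.2],[0,0,0],1],[[0,0,0.11],[0,0,0],1],[[0,0,0.1],[0,0,0],1],[[0,0,0],[0,0,0],1],[[0,0,0],[0,0,0],0.1],[[0,0,0],[0,0,0],0.1]], squeeze=60)

```text
time_s: 2.25
eef_pos: [359.9, -113.6, 9.6]
ee_rot: [0.001, 0.986, 0.167, 0.001]
force: [-0.3, 0.4, -1.0]
grip_width: 0.691
grip_force: 0.0
```

>>> servo_tool(deltas=[[[0,0,0],[0,0,0],0.1],[[0,0,0],[0,0,0],0.1],[[0,0,0],[0,0,0],0.1],[[0,0,0],[0,0,0],0.1],[[0,0,0],[0,0,0],0.1]])

```text
time_s: 2.75
eef_pos: [359.3, -112.9, 8.9]
ee_rot: [0.0, 0.986, 0.168, 0.0]
force: [-1.5, 1.2, 7.2]
grip_width: 0.225
grip_force: 58.3
```

>>> servo_tool(deltas=[[[0,0,-0.1],[0,0,0],0.1],[[0,0,-0.15],[0,0,0],0.1],[[0,0,-0.2],[0,0,0],0.1],[[0.105,-0.196,0],[0,0,0],0.1],[[0.105,-0.196,0],[0,0,0],0.1],[[0.105,-0.196,0],[0,0,0],0.1],[[0.105,-0.196,0],[0,0,0],0.1],[[0.105,-0.196,0],[0,0,0],0.1]])

```text
time_s: 3.55
eef_pos: [393.1, 108.9, 98.5]
ee_rot: [0.0, 0.986, 0.168, 0.0]
force: [0.7, -0.9, -0.4]
grip_width: 0.223
grip_force: 59.0
```

>>> servo_tool(deltas=[[[0.105,-0.196,0],[0,0,0],0.1],[[0,0,0],[0,0,0.069],0.1],[[0,0,0],[0,0,0.069],0.1],[[0,0,0],[0,0,0.069],0.1],[[0,0,0],[0,0,0],0.1],[[0,0,0],[0,0,0],0.1]])

```text
time_s: 4.15
eef_pos: [400.1, 150.9, 98.3]
ee_rot: [0.0, 1.0, 0.007, -0.0]
force: [-0.3, 0.2, -1.7]
grip_width: 0.227
grip_force: 59.2
```

```bash
python3 - <<'E'
from h import *
s=telemetry.sense(); print(s['eef_pos'],s['ee_rot'])
cv2.imwrite('pics/w2.png',optics.capture('wrist'))
c=cam('wrist',s)
for X in [(536.9,166.5,70),(537,137.5,70),(655.5,167.9,70),(655.5,139.3,70),(506,151.7,151)]: print(proj(c,X))
E
```

```text
[400.06225997 150.8976888   98.29706082] [ 6.66892936e-06  9.99973826e-01  7.23412587e-03 -1.20441545e-04]
[286.28097916 -61.62682512]
[360.30449375 -60.69104902]
[ 278.83527418 -493.15050302]
[ 369.08142849 -491.28336339]
[323.8036665  -50.76536678]
```

View pics/w2.png

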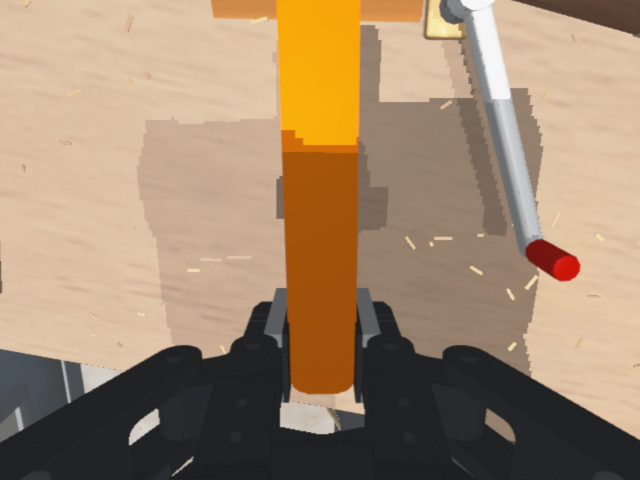

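The case is held squarely, but the nose is out of frame. I'll move forward above the case tops to see the gap close up.

>>> servo_tool(deltas=[[[0.15,0,-0.1],[0,0,0],0.1],[[0.15,0,0],[0,0,0],0.1],[[0,0,0],[0,0,0],0.1],[[0,0,0],[0,0,0],0.1]])

```text
time_s: 4.6
eef_pos: [459.8, 151.5, 117.8]
ee_rot: [0.0, 1.0, 0.006, -0.001]
force: [-0.1, -0.1, -0.9]
grip_width: 0.226
grip_force: 59.1
```

```bash
python3 - <<'E'
from h import *
s=telemetry.sense(); print(s['eef_pos'],s['ee_rot'])
cv2.imwrite('pics/w3.png',optics.capture('wrist'))
c=cam('wrist',s)
for X in [(537,176.5,70),(537,156.5,70),(537,147.5,70),(537,127.5,70),(527,77,45)]: print(proj(c,X))
E
```

```text
[459.84559339 151.49365461 117.8371933 ] [ 1.98911794e-05  9.99979491e-01  6.36949438e-03 -6.68403941e-04]
[270.46178627 100.2069094 ]
[312.70450977 100.76741107]
[331.70392151 101.0195066 ]
[373.90304696 101.57942978]
[461.45371637 124.2090764 ]
```

View pics/w3.png

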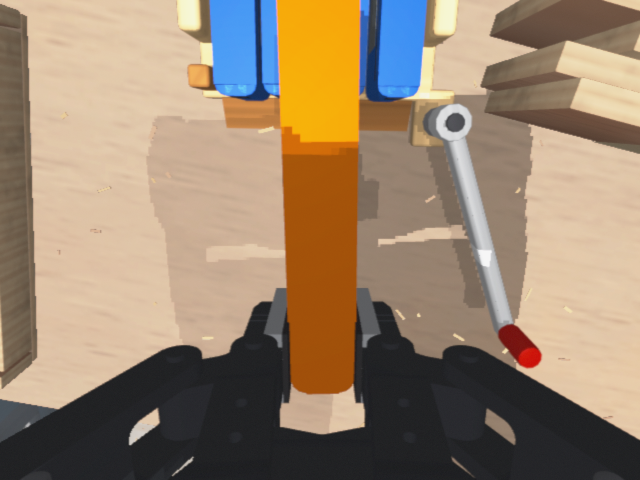

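```bash
python3 - <<'E'
from h import *
im=cv2.imread('pics/w3.png').astype(int); s=telemetry.sense(); c=cam('wrist',s)
for v in (60,75,88):
    b=(im[v,:,0]>im[v,:,2]+60)&(im[v,:,0]>90); e=np.flatnonzero(np.diff(b.astype(int))); print(v,e,[unproj(c,u+.5,v,70).round(1)[1] for u in e])
    o=(im[v,:,2]>im[v,:,0]+120); e=np.flatnonzero(np.diff(o.astype(int)));e=e[(e>270)&(e<370)]; print(' or',e,[unproj(c,u+.5,v,169).round(1)[:2] for u in e])
for v in (200,300,370): 
    o=(im[v,:,2]>im[v,:,0]+100); e=np.flatnonzero(np.diff(o.astype(int)));e=e[(e>270)&(e<370)]; print(' or',e,[unproj(c,u+.5,v,169).round(1)[:2] for u in e])
print(unproj(c,453,122,45), unproj(c,192,50,50), unproj(c,441,50,50))
E
```

```text
60 [212 257 260 277 359 373 375 421] [np.float64(203.0), np.float64(182.2), np.float64(180.8), np.float64(173.0), np.float64(135.0), np.float64(128.6), np.float64(127.6), np.float64(106.4)]
 or [278 358] [array([542.1, 163. ]), array([542.3, 143.3])]
75 [212 257 260 278 359 372 376 420] [np.float64(203.4), np.float64(182.4), np.float64(181.0), np.float64(172.6), np.float64(134.8), np.float64(128.7), np.float64(126.9), np.float64(106.4)]
 or [279 358] [array([538.6, 162.8]), array([538.9, 143.2])]
88 [215 278 359 363 366 417] [np.float64(202.3), np.float64(172.7), np.float64(134.6), np.float64(132.7), np.float64(131.3), np.float64(107.3)]
 or [279 358] [array([535.6, 162.8]), array([535.8, 143.1])]
 or [283 357] [array([507.3, 162.1]), array([507.5, 142.4])]
 or [286 355] [array([478.3, 161.6]), array([478.6, 141.9])]
 or [290 353] [array([455.6, 160.6]), array([455.8, 141.7])]
[527.62803349  81.69650203  45.        ] [560.91640776 217.87368795  50.        ] [562.488793   92.5767742  50.       ]
```

The wrist view (gap edges near 304/324 px, case centre 319) says the gap centre lies about 2–3 mm left of the nose. I'll back out, shift 2 mm left and lower to rack-floor height.

>>> servo_tool(deltas=[[[-0.125,-0.005,0],[0,0,0],0.1],[[-0.125,-0.005,0],[0,0,0],0.1],[[0,0,0.16],[0,0,0],0.1],[[0,0,0.16],[0,0,0],0.1],[[0,0,0.12],[0,0,0],0.1],[[0,0,0.046],[0,0,0],0.1],[[0,0,0],[0,0,0],0.1],[[0,0,0],[0,0,0],0.1]])

```text
time_s: 5.45
eef_pos: [410.6, 153.1, 22.0]
ee_rot: [-0.0, 1.0, 0.006, 0.001]
force: [0.8, -0.5, -1.5]
grip_width: 0.224
grip_force: 59.1
```

>>> servo_tool(deltas=[[[0.03,0,0],[0,0,0],0.1],[[0.03,0,0],[0,0,0],0.1],[[0.02,0,0],[0,0,0],0.1],[[0.02,0,0],[0,0,0],0.1],[[0.02,0,0],[0,0,0],0.1],[[0.02,0,0],[0,0,0],0.1]])

```text
time_s: 6.05
eef_pos: [438.0, 153.4, 21.0]
ee_rot: [0.0, 1.0, 0.006, -0.001]
force: [-2.3, 0.0, -1.4]
grip_width: 0.226
grip_force: 59.1
```

>>> servo_tool(deltas=[[[0.02,0,0],[0,0,0],0.1],[[0.02,0,0],[0,0,0],0.1],[[0.02,0,0],[0,0,0],0.1],[[0.02,0,0],[0,0,0],0.1]])

```text
time_s: 6.45
eef_pos: [454.6, 153.6, 21.1]
ee_rot: [-0.0, 1.0, 0.006, 0.0]
force: [-1.1, 0.0, -0.7]
grip_width: 0.225
grip_force: 59.1
```

```bash
python3 - <<'E'
from h import *
s=telemetry.sense(); print(s['eef_pos'],s['force'],s['wrist_torque'])
a=optics.capture('wrist'); b=optics.capture('top')
cv2.imwrite('pics/m4.png',np.hstack([a[:400],cv2.resize(b[130:290,180:300],(300,400),interpolation=cv2.INTER_CUBIC)])[:, 140:940])
E
```

```text
[454.61193433 153.56286388  21.12611215] [-1.091863    0.04620996 -0.69123728] [-0.02579143  0.39302729  0.0064525 ]
```

View pics/m4.png

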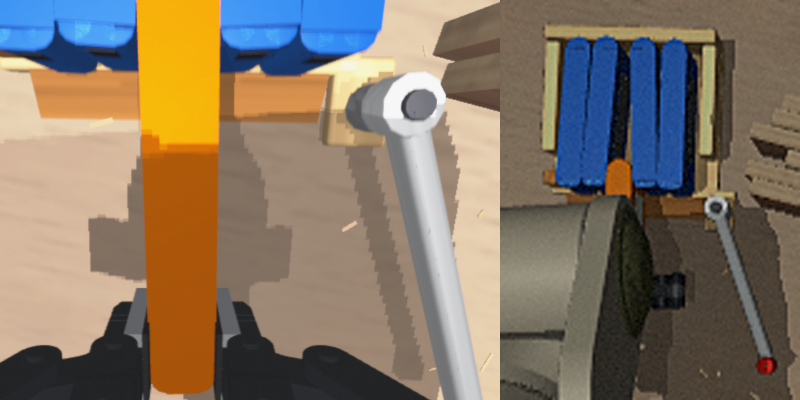

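The nose has entered between blue 2 and blue 3 (top crop, around (620,165)), and force is low. Continuing.

>>> servo_tool(deltas=[[[0.03,0,0],[0,0,0],0.1],[[0.03,0,0],[0,0,0],0.1],[[0.03,0,0],[0,0,0],0.1],[[0.03,0,0],[0,0,0],0.1],[[0.03,0,0],[0,0,0],0.1],[[0.03,0,0],[0,0,0],0.1],[[0.03,0,0],[0,0,0],0.1]])

```text
time_s: 7.25
eef_pos: [496.5, 154.0, 21.0]
ee_rot: [0.0, 1.0, 0.006, -0.0]
force: [-2.6, -0.2, -1.5]
grip_width: 0.225
grip_force: 59.1
```

>>> servo_tool(deltas=[[[0.03,0,0],[0,0,0],0.1],[[0.03,0,0],[0,0,0],0.1],[[0.03,0,0],[0,0,0],0.1],[[0,0,0],[0,0,0],0.1]])

```text
time_s: 7.65
eef_pos: [515.0, 154.0, 21.0]
ee_rot: [0.0, 1.0, 0.006, 0.0]
force: [1.0, -2.6, -3.6]
grip_width: 0.223
grip_force: 58.8
```

>>> servo_tool(deltas=[[[0,0,0.007],[0,0,0],0.1],[[0,0,0],[0,0,0],0.4],[[0,0,0],[0,0,0],0.4],[[0,0,0],[0,0,0],0.4],[[0,0,-0.1],[0,0,0],0.4],[[0,0,-0.15],[0,0,0],0.4],[[0,0,-0.15],[0,0,0],0.4],[[-0.1,0,0],[0,0,0],0]])

```text
time_s: 8.45
eef_pos: [497.4, 154.2, 103.6]
ee_rot: [-0.0, 1.0, 0.006, 0.004]
force: [-0.6, -0.3, -0.7]
grip_width: 0.245
grip_force: 0.0
```

>>> servo_tool(deltas=[[[-0.12,0,0],[0,0,0],0],[[0,0,0],[0,0,0],0],[[0,0,0],[0,0,0],0],[[0,0,0],[0,0,0],0]])

```text
time_s: 8.85
eef_pos: [471.0, 153.7, 99.8]
ee_rot: [-0.0, 1.0, 0.006, 0.0]
force: [-0.2, 0.0, -0.2]
grip_width: 0.001
grip_force: 0.0
```

```bash
python3 - <<'E'
from h import *
s=telemetry.sense(); print(s['eef_pos'],s['grip_width'])
a=optics.capture('wrist'); b=optics.capture('top')
cv2.imwrite('pics/m5.png',np.hstack([a[:400],cv2.resize(b[130:290,180:300],(300,400),interpolation=cv2.INTER_CUBIC)])[:, 140:940])
E
```

```text
[471.0250844  153.73175763  99.83906234] 0.001046948871251809
```

View pics/m5.png

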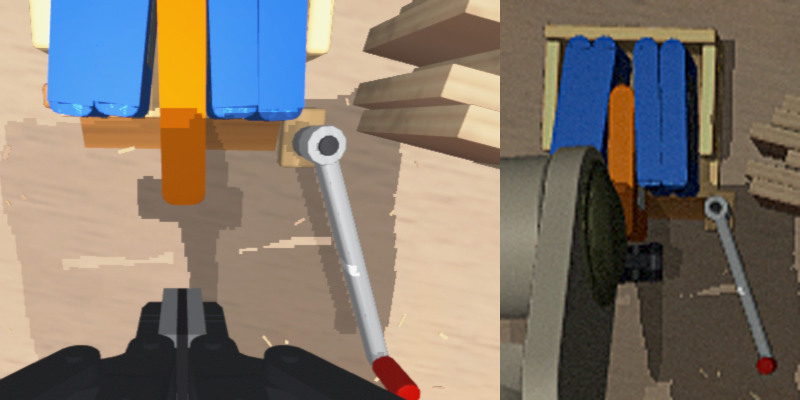

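The orange case stands two-thirds in, spine at wrist-crop (183,203), in line with the closed fingers at (182,300). I'll lower behind it and push.

>>> servo_tool(deltas=[[[0,0,0.15],[0,0,0],0],[[0,0,0.15],[0,0,0],0],[[0,0,0.05],[0,0,0],0],[[0.06,0,0],[0,0,0],0],[[0.03,0,0],[0,0,0],0],[[0.03,0,0],[0,0,0],0],[[0.03,0,0],[0,0,0],0],[[0.03,0,0],[0,0,0],0]])

```text
time_s: 9.75
eef_pos: [504.6, 154.3, 30.1]
ee_rot: [0.0, 1.0, 0.006, -0.002]
force: [-11.4, -0.1, 7.5]
grip_width: -0.0
grip_force: 5.7
```

>>> servo_tool(deltas=[[[0.02,0,0],[0,0,0],0],[[0.02,0,0],[0,0,0],0],[[0.02,0,0],[0,0,0],0],[[0,0,0],[0,0,0],0]])

```text
time_s: 10.15
eef_pos: [517.4, 154.4, 30.0]
ee_rot: [0.0, 1.0, 0.006, -0.001]
force: [-6.2, 0.5, 3.5]
grip_width: 0.004
grip_force: 3.0
```

>>> servo_tool(deltas=[[[0.01,0,0],[0,0,0],0],[[0.01,0,0],[0,0,0],0],[[0.01,0,0],[0,0,0],0],[[0,0,0],[0,0,0],0]])

```text
time_s: 10.55
eef_pos: [523.3, 154.5, 30.0]
ee_rot: [0.0, 1.0, 0.006, -0.001]
force: [-6.1, 0.2, 3.2]
grip_width: -0.001
grip_force: 2.9
```

>>> servo_tool(deltas=[[[0.01,0,0],[0,0,0],0],[[0.005,0,0],[0,0,0],0],[[0,0,0],[0,0,0],0]])

```text
time_s: 10.85
eef_pos: [526.4, 154.5, 30.1]
ee_rot: [0.0, 1.0, 0.006, -0.001]
force: [-5.3, 0.3, 2.1]
grip_width: 0.002
grip_force: 2.8
```

Still only sliding friction, so it isn't on the fence yet; I'll nudge on.

>>> servo_tool(deltas=[[[0.005,0,0],[0,0,0],0],[[0.005,0,0],[0,0,0],0],[[0,0,0],[0,0,0],0]])

```text
time_s: 11.15
eef_pos: [528.5, 154.5, 30.1]
ee_rot: [0.0, 1.0, 0.006, -0.001]
force: [-4.9, -0.1, 2.7]
grip_width: 0.002
grip_force: 2.5
```

>>> servo_tool(deltas=[[[0.005,0,0],[0,0,0],0],[[0.005,0,0],[0,0,0],0],[[0,0,0],[0,0,0],0]])

```text
time_s: 11.45
eef_pos: [528.8, 154.6, 30.0]
ee_rot: [0.0, 1.0, 0.006, -0.003]
force: [-13.5, -0.9, 8.6]
grip_width: 0.001
grip_force: 6.9
```

Hard stop reached at the fence. I'll back off, raise and look.

>>> servo_tool(deltas=[[[-0.1,0,0],[0,0,0],0],[[-0.2,0,-0.1],[0,0,0],0],[[-0.1,0,-0.2],[0,0,0],0],[[0,0,-0.2],[0,0,0],0],[[0,0,0],[0,0,0],0],[[0,0,0],[0,0,0],0]])

```text
time_s: 12.05
eef_pos: [451.7, 153.6, 130.5]
ee_rot: [-0.0, 1.0, 0.006, 0.001]
force: [0.3, -0.5, -0.5]
grip_width: 0.003
grip_force: 0.0
```

```bash
python3 - <<'E'
from h import *
s=telemetry.sense(); print(s['eef_pos'],s['grip_width'])
a=optics.capture('wrist'); b=optics.capture('top'); cv2.imwrite('pics/w6.png',a)
cv2.imwrite('pics/m6.png',np.hstack([a[:400],cv2.resize(b[130:290,180:300],(300,400),interpolation=cv2.INTER_CUBIC)])[:, 140:940])
E
```

```text
[451.71608097 153.55808144 130.52849035] 0.002719270544990329
```

View pics/m6.png

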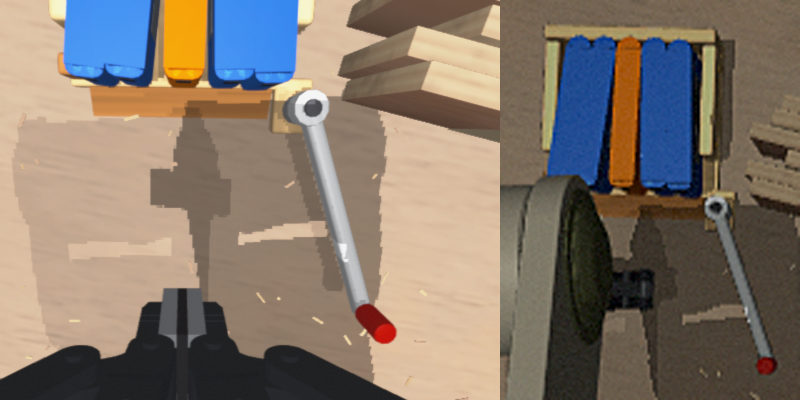

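All five stand, with orange between the middle blues; blue 4's spine (row ~88) looks a few px proud of its neighbours. I'll measure the spines.

```bash
python3 - <<'E'
from h import *
im=cv2.imread('pics/w6.png').astype(int); s=telemetry.sense(); c=cam('wrist',s)
B=((im[...,0]>im[...,2]+60)&(im[...,0]>90)); O=(im[...,2]>im[...,0]+130)&(im[...,1]>100)
for u in range(205,440,8):
    m=(O if 305<u<346 else B)[:130,u]; v=np.flatnonzero(m)
    if len(v):
        g=im[:130,u].sum(1)
        print(u,v.max(),unproj(c,u,v.max(),64).round(1)[:2], np.argmax(np.diff(g[max(v.max()-14,0):v.max()+1]))+max(v.max()-14,0))
E
```

```text
205 67 [544.2 212.8] 63
213 74 [540.9 209. ] 65
221 76 [540. 205.] 65
229 77 [539.6 201. ] 66
237 82 [537.3 197.1] 81
245 84 [536.4 193. ] 81
253 76 [540.2 188.9] 65
261 76 [540.3 184.8] 65
269 83 [537.  180.9] 80
277 84 [536.6 176.8] 70
285 68 [544.2 172.7] 56
309 112 [523.1 160.6] 101
317 105 [526.6 156.5] 102
325 79 [539.2 152.5] 69
333 78 [539.7 148.5] 69
341 74 [541.7 144.5] 69
349 80 [538.9 140.4] 79
357 86 [536.1 136.3] 79
365 86 [536.1 132.2] 83
373 85 [536.6 128.2] 83
381 83 [537.6 124.2] 69
389 88 [535.3 120. ] 80
397 88 [535.3 115.9] 74
405 87 [535.9 111.9] 73
413 83 [537.8 108. ] 72
421 82 [538.4 103.9] 72
429 79 [539.8 100. ] 73
437 33 [561.1  97.8] 32
```

All spines are within about 4 mm of each other, which is within tolerance. Now the keeper: I'll work out the arc waypoints while moving to its outer side.

>>> servo_tool(deltas=[[[-0.015,0.183,0],[0,0,0],0],[[-0.015,0.183,0],[0,0,0],0],[[-0.015,0.183,0],[0,0,0],0],[[-0.015,0.183,0],[0,0,0],0],[[0,0,0.156],[0,0,0],0],[[0,0,0.156],[0,0,0],0],[[0,0,0.156],[0,0,0],0],[[0,0,0],[0,0,0],0]])

```text
time_s: 12.95
eef_pos: [438.1, 7.5, 32.5]
ee_rot: [-0.001, 1.0, 0.006, -0.004]
force: [-0.2, -1.0, 0.5]
grip_width: -0.0
grip_force: 0.0
```

```bash
python3 - <<'E'
from h import *
s=telemetry.sense(); p=s['eef_pos'][:2]; print(s['eef_pos'],s['force'])
a=2*np.arctan2(s['ee_rot'][2],s['ee_rot'][1]); c,sn=np.cos(a),np.sin(a)
P=np.array([527,80.])
for th in np.linspace(1.93,0,15):
    u=np.array([-np.sin(th),np.cos(th)]); n=np.array([np.cos(th),np.sin(th)])
    q=P+105*u-(5+10.5*abs(n[0])+16*abs(n[1]))*n; d=(q-p)/200
    print(round(th,2),q.round(0),[round(d[0]*c+d[1]*sn,3),round(d[0]*sn-d[1]*c,3)]); p=q
E
```

```text
[438.11974946   7.48759925  32.47254871] [-0.15542141 -1.00897892  0.53039397]
1.93 [437.  21.] [np.float64(-0.005), np.float64(-0.067)]
1.79 [430.  35.] [np.float64(-0.036), np.float64(-0.069)]
1.65 [424.  49.] [np.float64(-0.026), np.float64(-0.075)]
1.52 [421.  64.] [np.float64(-0.015), np.float64(-0.074)]
1.38 [420.  78.] [np.float64(-0.006), np.float64(-0.068)]
1.24 [420.  92.] [np.float64(0.003), np.float64(-0.07)]
1.1 [422. 106.] [np.float64(0.013), np.float64(-0.071)]
0.97 [427. 120.] [np.float64(0.023), np.float64(-0.07)]
0.83 [434. 134.] [np.float64(0.034), np.float64(-0.067)]
0.69 [442. 146.] [np.float64(0.044), np.float64(-0.063)]
0.55 [453. 158.] [np.float64(0.054), np.float64(-0.057)]
0.41 [466. 168.] [np.float64(0.063), np.float64(-0.049)]
0.28 [480. 176.] [np.float64(0.071), np.float64(-0.039)]
0.14 [495. 182.] [np.float64(0.078), np.float64(-0.028)]
0.0 [512. 185.] [np.float64(0.082), np.float64(-0.016)]
```

>>> servo_tool(deltas=[[[-0.005,-0.067,0],[0,0,0],0],[[-0.036,-0.069,0],[0,0,0],0],[[-0.026,-0.075,0],[0,0,0],0],[[-0.015,-0.074,0],[0,0,0],0],[[-0.006,-0.068,0],[0,0,0],0],[[0.003,-0.07,0],[0,0,0],0],[[0.013,-0.071,0],[0,0,0],0],[[0.023,-0.07,0],[0,0,0],0]])

```text
time_s: 13.75
eef_pos: [429.5, 121.4, 37.4]
ee_rot: [-0.0, 1.0, 0.006, 0.001]
force: [-0.3, -1.0, 1.0]
grip_width: 0.0
grip_force: 0.0
```

>>> servo_tool(deltas=[[[0.034,-0.067,0],[0,0,0],0],[[0.044,-0.063,0],[0,0,0],0],[[0.054,-0.057,0],[0,0,0],0],[[0.063,-0.049,0],[0,0,0],0],[[0.071,-0.039,0],[0,0,0],0],[[0.05,-0.02,0],[0,0,0],0],[[0.028,-0.008,0],[0,0,0],0]])

```text
time_s: 14.45
eef_pos: [498.2, 182.6, 37.4]
ee_rot: [-0.0, 1.0, 0.007, 0.001]
force: [-0.6, -0.4, -0.4]
grip_width: 0.002
grip_force: 0.0
```

>>> servo_tool(deltas=[[[0.03,0,0],[0,0,0],0],[[0.02,0,0],[0,0,0],0],[[0.02,0,0],[0,0,0],0],[[0,0,0],[0,0,0],0]])

```text
time_s: 14.85
eef_pos: [512.1, 181.1, 36.2]
ee_rot: [0.0, 1.0, 0.006, 0.0]
force: [0.2, 0.0, 0.1]
grip_width: -0.006
grip_force: 0.0
```

>>> servo_tool(deltas=[[[0.01,0,0],[0,0,0],0],[[0.01,0,0],[0,0,0],0],[[0,0,0],[0,0,0],0]])

```text
time_s: 15.15
eef_pos: [516.0, 181.2, 36.1]
ee_rot: [-0.0, 1.0, 0.006, 0.0]
force: [-0.0, -0.7, 0.2]
grip_width: 0.0
grip_force: 0.0
```

No contact force; I'll check where the keeper is before pushing on.

```bash
python3 - <<'E'
from h import *
a=optics.capture('wrist'); b=optics.capture('top')
cv2.imwrite('pics/m7.png',np.hstack([a[:400],cv2.resize(b[130:290,180:300],(300,400),interpolation=cv2.INTER_CUBIC)])[:, 140:940])
E
```

```text
(no output)
```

View pics/m7.png

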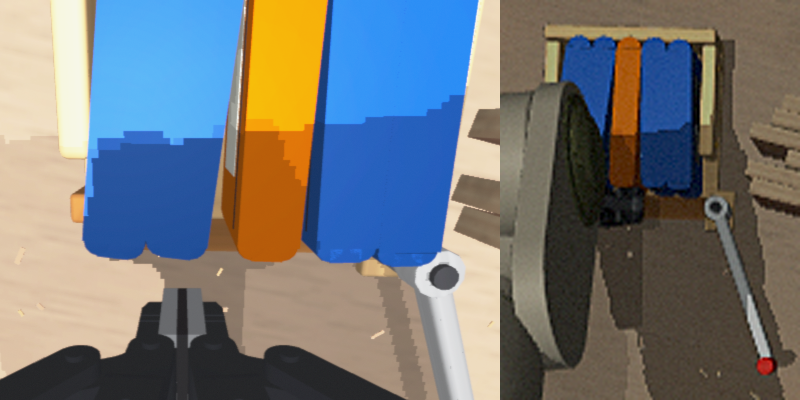

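The keeper bar appears still open, with its knob at crop (766,365), as before. From here I'll track the knob numerically.

```bash
cat >> h.py <<'E'
def knob():
    r=[]
    for n in ('top','wrist','scene'):
        s=telemetry.sense(); im=optics.capture(n).astype(int); c=cam(n,s)
        m=(im[...,2]>110)&(im[...,1]<60)&(im[...,0]<60)
        k,l,st,ce=cv2.connectedComponentsWithStats(m.astype(np.uint8))
        for i in range(1,k):
            if st[i,4]>5: r.append((n,st[i,4],ce[i].round(0),unproj(c,*ce[i],73).round(0)[:2]))
    for x in r: print(*x)
    print(telemetry.sense()['eef_pos'].round(1))
E
python3 - <<'E'
from h import *
knob()
for f in ('top0','m6','m7'):
    im=cv2.imread(f'pics/{f}.png').astype(int); m=(im[...,2]>110)&(im[...,1]<60)&(im[...,0]<60); y,x=np.nonzero(m); print(f,len(x),x.mean() if len(x) else 0,y.mean() if len(x) else 0)
c=cam('top'); w=cv2.imread('pics/w6.png').astype(int)
E
```

```text
top 35 [285. 276.] [401.  34.]
[515.8 181.3  36.1]
top0 111 371.47747747747746 314.65765765765764
m6 1106 426.9403254972875 312.8155515370705
m7 310 724.7354838709678 296.1645161290323
```

```bash
python3 - <<'E'
from h import *
from types import SimpleNamespace
t=cam('top')
w3={'eef_pos':np.array([459.85,151.49,117.84]),'ee_rot':[1.99e-5,.99998,.00637,-.00067]}
w2={'eef_pos':np.array([400.06,150.90,98.3]),'ee_rot':[0,.99997,.00723,-.00012]}
for s,(u,v),(pu,pv) in [(w3,(530,357),(453,122)),(w2,(566,268),(466,-2))]:
    c=cam('wrist',s)
    for z in (20,45,60,73,90): print(z,'knob',unproj(c,u,v,z).round(0),unproj(t,286,276,z).round(0),'piv',unproj(c,pu,pv,z).round(0),unproj(t,190+229/3,130+249/3,z).round(0))
E
```

```text
20 knob [372.   6.  20.] [400.  38.  20.] piv [528.  74.  20.] [529.  83.  20.]
45 knob [387.  20.  45.] [401.  35.  45.] piv [528.  82.  45.] [527.  79.  45.]
60 knob [396.  28.  60.] [401.  34.  60.] piv [528.  86.  60.] [525.  77.  60.]
73 knob [404.  35.  73.] [402.  33.  73.] piv [528.  90.  73.] [523.  75.  73.]
90 knob [414.  45.  90.] [402.  31.  90.] piv [528.  95.  90.] [522.  73.  90.]
20 knob [385.   3.  20.] [400.  38.  20.] piv [530.  79.  20.] [529.  83.  20.]
45 knob [393.  19.  45.] [401.  35.  45.] piv [523.  86.  45.] [527.  79.  45.]
60 knob [399.  28.  60.] [401.  34.  60.] piv [520.  91.  60.] [525.  77.  60.]
73 knob [403.  36.  73.] [402.  33.  73.] piv [516.  95.  73.] [523.  75.  73.]
90 knob [409.  46.  90.] [402.  31.  90.] piv [512. 100.  90.] [522.  73.  90.]
```

Geometry is consistent, so the fingertips evidently passed over the bar with too little overlap. I'll go back and repeat the sweep lower (TCP z about 16).

>>> servo_tool(deltas=[[[-0.05,0,-0.15],[0,0,0],0],[[0,0,-0.2],[0,0,0],0],[[0,0,-0.1],[0,0,0],0],[[-0.07,0.18,0],[0,0,0],0],[[-0.07,0.18,0],[0,0,0],0],[[-0.07,0.18,0],[0,0,0],0],[[-0.07,0.18,0],[0,0,0],0],[[-0.07,0.18,0],[0,0,0],0]])

```text
time_s: 16.2
eef_pos: [437.2, -0.8, 126.2]
ee_rot: [0.0, 1.0, 0.006, 0.0]
force: [1.2, -0.8, 0.6]
grip_width: -0.0
grip_force: 0.0
```

>>> servo_tool(deltas=[[[0,0,0.18],[0,0,0],0],[[0,0,0.18],[0,0,0],0],[[0,0,0.12],[0,0,0],0],[[0,0,0.07],[0,0,0],0],[[0,0,0],[0,0,0],0],[[0,0,0],[0,0,0],0]])

```text
time_s: 16.8
eef_pos: [438.2, 0.3, 16.6]
ee_rot: [0.0, 1.0, 0.006, 0.0]
force: [-0.4, 0.1, -0.2]
grip_width: -0.004
grip_force: 0.0
```

```bash
python3 -c "
from h import *
knob()"
```

```text
[4.385e+02 2.000e-01 1.700e+01]
```

>>> servo_tool(deltas=[[[-0.005,-0.1,0],[0,0,0],0],[[-0.036,-0.069,0],[0,0,0],0],[[-0.026,-0.075,0],[0,0,0],0],[[-0.015,-0.074,0],[0,0,0],0],[[-0.006,-0.068,0],[0,0,0],0],[[0,0,0],[0,0,0],0]])

```text
time_s: 17.55
eef_pos: [420.2, 78.7, 17.3]
ee_rot: [0.0, 1.0, 0.007, 0.002]
force: [0.8, 0.7, 7.0]
grip_width: -0.001
grip_force: 3.5
```

```bash
python3 -c "
from h import *
knob()"
```

```text
[420.1  77.9  17.2]
```

>>> servo_tool(deltas=[[[0.003,-0.07,0],[0,0,0],0],[[0.013,-0.071,0],[0,0,0],0],[[0.023,-0.07,0],[0,0,0],0],[[0.034,-0.067,0],[0,0,0],0],[[0.044,-0.063,0],[0,0,0],0],[[0.054,-0.057,0],[0,0,0],0],[[0.063,-0.049,0],[0,0,0],0],[[0,0,0],[0,0,0],0]])

```text
time_s: 18.5
eef_pos: [465.8, 168.2, 16.5]
ee_rot: [-0.0, 1.0, 0.007, 0.001]
force: [0.3, 0.0, 0.2]
grip_width: 0.001
grip_force: 0.0
```

```bash
python3 -c "
from h import *
knob()
im=optics.capture('wrist').astype(int); c=cam('wrist')
m=(im[...,2]>im[...,1]*2)&(im[...,2]>im[...,0]*2)&(im[...,1]<70)&(im[...,2]>60)
k,l,st,ce=cv2.connectedComponentsWithStats(m.astype(np.uint8)); print([(st[i],ce[i].round()) for i in range(1,k) if st[i,4]>40])
for th in (1.93,.6,.4): print(th,proj(c,(527-134*np.sin(th),80+134*np.cos(th),73)))
"
```

```text
wrist 2669 [209. 322.] [479. 199.]
[464.4 167.1  16.1]
[(array([ 174,  286,   65,   73, 2841], dtype=int32), array([206., 322.]))]
1.93 [730.77491956 544.15494761]
0.6 [239.78891607 408.63416236]
0.4 [190.18493672 335.90834646]
```

The knob is now at about (479,199), so the keeper is near 0.37 rad and is being pushed. Finishing the swing.

>>> servo_tool(deltas=[[[0.06,-0.03,0],[0,0,0],0],[[0.05,-0.02,0],[0,0,0],0],[[0.04,-0.01,0],[0,0,0],0],[[0.03,-0.01,0],[0,0,0],0],[[0.03,0,0],[0,0,0],0],[[0,0,0],[0,0,0],0]])

```text
time_s: 19.3
eef_pos: [507.6, 181.7, 16.1]
ee_rot: [-0.0, 1.0, 0.006, 0.0]
force: [-0.6, -0.5, -0.1]
grip_width: -0.004
grip_force: 0.0
```

>>> servo_tool(deltas=[[[0.01,0,0],[0,0,0],0],[[0.01,0,0],[0,0,0],0],[[0,0,0],[0,0,0],0]])

```text
time_s: 19.6
eef_pos: [511.1, 181.8, 16.1]
ee_rot: [-0.0, 1.0, 0.006, 0.0]
force: [-0.2, -0.2, -0.8]
grip_width: 0.001
grip_force: 0.0
```

>>> servo_tool(deltas=[[[0.01,0,0],[0,0,0],0],[[0.01,0,0],[0,0,0],0],[[0,0,0],[0,0,0],0]])

```text
time_s: 19.9
eef_pos: [512.0, 181.9, 15.8]
ee_rot: [0.0, 1.0, 0.006, -0.004]
force: [-15.3, -1.6, 10.4]
grip_width: 0.001
grip_force: 7.5
```

```bash
python3 -c "
from h import *
knob(); c=cam('wrist')
for th in (.2,.1,0): print(th,proj(c,(528-134*np.sin(th),80+134*np.cos(th),73)))"
```

```text
top 7 [232. 188.] [571. 144.]
wrist 3050 [210. 299.] [534. 212.]
[512.  181.8  15.8]
0.2 [219.17932801 402.8813429 ]
0.1 [209.52217635 362.71758582]
0 [204.1010702  319.63662142]
```

Hard stop reached (15 N) and the knob is at the shut position. I'll back off, raise and verify.

>>> servo_tool(deltas=[[[-0.1,0,0],[0,0,0],0],[[-0.2,0,0],[0,0,0],0],[[-0.1,0.1,-0.2],[0,0,0],0],[[0,0.06,-0.2],[0,0,0],0],[[0,0,-0.18],[0,0,0],0],[[0,0,0],[0,0,0],0],[[0,0,0],[0,0,0],0]])

```text
time_s: 20.75
eef_pos: [435.7, 148.9, 132.4]
ee_rot: [-0.0, 1.0, 0.006, 0.001]
force: [-0.5, -0.4, -0.6]
grip_width: -0.004
grip_force: 0.0
```

```bash
python3 - <<'E'
from h import *
knob(); s=telemetry.sense(); im=optics.capture('wrist').astype(int); c=cam('wrist',s); print(s['force'])
B=((im[...,0]>im[...,2]+60)&(im[...,0]>90)); O=(im[...,2]>im[...,0]+130)&(im[...,1]>100)
print('knob expected',proj(c,(528,214,73)))
for u in range(200,450,10):
    r=[]
    for n,M in (('B',B),('O',O)):
        v=np.flatnonzero(M[:170,u])
        if len(v): r.append((n,v.max(),len(v),*unproj(c,u,v.max(),64).round(0)[:2]))
    print(u,r)
E
```

```text
top 35 [196. 209.] [528. 214.]
wrist 170 [315.  52.] [535. 153.]
wrist 490 [190.  66.] [528. 214.]
[434.9 148.9 130.9]
[ 0.33371782 -0.26539805 -0.45427596]
knob expected [189.52500986  65.44648512]
200 [('B', np.int64(35), 36, np.float64(543.0), np.float64(210.0)), ('O', np.int64(39), 2, np.float64(541.0), np.float64(211.0))]
210 [('B', np.int64(39), 40, np.float64(541.0), np.float64(206.0))]
220 [('B', np.int64(48), 43, np.float64(537.0), np.float64(201.0))]
230 [('B', np.int64(52), 47, np.float64(536.0), np.float64(196.0)), ('O', np.int64(86), 3, np.float64(519.0), np.float64(197.0))]
240 [('B', np.int64(54), 42, np.float64(535.0), np.float64(191.0)), ('O', np.int64(86), 3, np.float64(519.0), np.float64(192.0))]
250 [('B', np.int64(47), 43, np.float64(538.0), np.float64(186.0)), ('O', np.int64(86), 3, np.float64(520.0), np.float64(186.0))]
260 [('B', np.int64(52), 46, np.float64(536.0), np.float64(181.0)), ('O', np.int64(86), 2, np.float64(520.0), np.float64(181.0))]
270 [('B', np.int64(54), 51, np.float64(535.0), np.float64(176.0))]
280 [('O', np.int64(87), 3, np.float64(519.0), 
[... 713 characters left out ...]
, np.float64(541.0), np.float64(126.0)), ('O', np.int64(89), 4, np.float64(519.0), np.float64(125.0))]
380 [('B', np.int64(58), 58, np.float64(534.0), np.float64(121.0)), ('O', np.int64(89), 4, np.float64(519.0), np.float64(120.0))]
390 [('B', np.int64(58), 59, np.float64(534.0), np.float64(115.0)), ('O', np.int64(89), 3, np.float64(519.0), np.float64(115.0))]
400 [('B', np.int64(57), 52, np.float64(534.0), np.float64(110.0)), ('O', np.int64(89), 3, np.float64(519.0), np.float64(110.0))]
410 [('B', np.int64(45), 46, np.float64(540.0), np.float64(106.0))]
420 [('B', np.int64(43), 44, np.float64(541.0), np.float64(101.0))]
430 [('B', np.int64(2), 3, np.float64(559.0), np.float64(97.0))]
440 []
```

Both cameras put the knob at (528,214), which is shut. One last numeric check of orange's yaw and position before handing in.

```bash
python3 - <<'E'
from h import *
c=cam('top'); im=optics.capture('top').astype(int)
O=(im[...,2]>im[...,0]*2.2)&(im[...,2]>110)&(im[...,1]>60)
p=[]
for v in range(140,212):
    u=np.flatnonzero(O[v,210:260])+210
    if 9<=len(u)<=14: p.append(unproj(c,u.mean(),v,70)[:2])
p=np.array(p); k=np.polyfit(p[:,0],p[:,1],1); print(len(p),p.min(0),p.max(0),'yaw',k[0],'y at 597',np.polyval(k,597))
E
```

```text
57 [541.59193639 143.73203988] [655.42536845 152.6427865 ] yaw -0.022723385349407283 y at 597 151.28453721464504
```

```bash
python3 -c "
from rig import ctrl
print(ctrl.finish_job())"
```

```text
the job is handed in; nothing more can be done
None
```

I handed the job in at about 21 s. By my camera measurements the orange case is home nose first between the middle blues, all five cases stand flush to about 4 mm, and the keeper is shut on its stop; no pass/fail verdict came back.

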